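# Tool tube into its sloping rest, heavy end down

### The arm

A 7-joint arm with a two-finger parallel gripper is mounted at the origin on the work surface. World frame = base frame: x ahead of the robot, y to its left, z up, the work surface at z = 0. Lengths are in m, angles in rad, forces in N, time in s.
With the tool pointing down it reaches from about 0.425 to 0.875 m from the base axis. Payload 9.9 kg.
Tool frame: the origin (TCP) lies midway between the tips of the shut fingers; the grasp point (between the pads) lies 19 mm behind it; z points along the fingers, y is the line along which they close (so a half turn about z gives the same grasp; the last joint's range is limited). The gripper opens to 85 mm and grips with 20 to 120 N. Pads are 22 mm wide; open, the fingers measure 114 mm over their backs; the gripper's body (76 mm by 85 mm) begins 54 mm behind the grasp point. The pads swing forward as they close: fully open they stand 13 mm farther back than shut.
Start: joints at [-1.262, 0.576, 0.025, 1.437, -0.015, 1.129, -0.057], TCP at [0.258, 0.624, 0.209] pointing down, gripper open.
Joint ranges: [-2.76, 2.76], [-0.34, 2.15], [-1.52, 1.57], [0.19, 2.46], [-1.09, 4.23], [0.17, 1.99], [-2.82, 2.82]. Speed limits (rad/s): [2.22, 2.22, 3.01, 3.01, 3.14, 3.14, 3.14].

### API

Orientations are given as a rotation vector (axis times angle).
In Python, from workcell import bot gives the robot as it stands.
- The arm moves only by the tool arm_command, never from a script. Its argument "plan" is a list of rows, each a list of 7 numbers: the shift along the world's x, y, z in m, then the turn, a rotation vector about the world's x, y, z in rad, then the closure, from 0 (fully open) to 1 (shut). In form: [[dx, dy, dz, wx, wy, wz, gripper], ...]. A call has 1 to 8 rows; each row shifts and turns the commanded pose from where the row before left it; what a row does not reach is not made up. A row lasts 1/8 s, in which the tool goes at most 62.5 mm and 10.7 degrees, less where a joint would pass 70% of its speed; a pose out of reach is approached as far as the arm can. A call with a gripper value outside its range is refused whole. The fingers move at their own pace and stop on an object; the grip force is fixed at half the most. Time passes only in rows, so rows that do not move let the fingers close. It gives the time, the measured TCP pose, the force, the opening and the grip force at its end, in the units of the state.
- bot.state(): the state, without advancing time (a new reading comes with each control period).
- bot.read_camera(name): name is "side" or "top" or "wrist"; returns a dict with "img" (420x560x3 uint8, red, green, blue), "range_z" (420x560 float32, m along the optical axis (not along the pixel's ray), 0 where there is no reading), "camera_matrix" (3x3 intrinsics, pixels), "cam_to_world" (4x4, takes a point from camera to world coordinates); the wrist camera has in their place "hand_eye" (4x4, takes a point from camera to tool coordinates, whose origin is the TCP and whose axes are the flange's). Camera axes: x right, y up, looking along -z (the intrinsics and any distortion apply to the point x, -y, -z); pixel columns grow to the right and rows downward; lengths in m; the calibration is good to about 2 mm. A picture is of the moment at which its call begins: read the wrist's pose just before it.
- bot.job_done(): hands the job in; it is judged then, once.
Trained networks look in a picture, given as the dict that the camera call returned (one of the last four; its "shot" number tells which), for a name from the list of things; names that differ only in an ending like _2 or _b are one class to them, and where a whole thing is asked for, a point or a joint stands for the part that bears it (a point fixed in the world has none). Each returns a list of dicts, best first, with "conf" (0 to 1); they miss things now and then, are a little off and sometimes report something else, mostly with a low value. They report only what shows in the picture. A call takes as long as a camera call. They do not tell look-alikes from the thing itself.
- bot.masks_of(picture, target): "mask" (420x560 bool, what is visible of it).
- bot.pinpoint(picture, target): "centre" ([x, y, z] in m, in world coordinates, good to about 4 mm: a listed point, or the origin of a listed thing).
The state is a dict: "clock": time; "joint_positions": joint angles; "joint_velocities": joint speeds; "tau": joint torques, N m; "position": TCP position; "eef_rot": TCP orientation; "force": force on the tool from outside, world axes, zero at the start; "ft_torque": the same for the moment, N m; "width": finger opening in m; "grip_force": force on a finger pad.
Only numpy, scipy, OpenCV 4.12 (cv2) and the standard library are available. Lean on these libraries where they do the work, as an engineer would, in place of code of your own. Each camera call takes 0.05 s, during which the arm holds its last target. There are 200 camera calls.

### The job

The square tool tube on the bench has a steel punch packed in one end, but its two ends look alike: lift it, find from the way it tips or pulls which end is heavy, and lay it in the sloping trough of the green tube rest with the heavy end down, short of the spring clip. Let go and see that it lies there by itself without tipping out. Then push it on down the slope until the lower cap snaps past both spring leaves and sits fully home against the toe plate, and leave the other tools on the bench where they are.

Things in the scene. Friction and masses are not known exactly. Their poses are not given: they have to be found in the camera images.
- tube_mid (a point): centre of the loose tool tube, half-way along and half-way up. Straight square plastic pack 200 mm long: ribbed grey body 30 x 30 mm in section and on each end an equal black square cap, 40 x 40 mm, 26 mm long. x runs along the tube, z is up as it lies on the bench (centre 20 mm above the bench, the body's underside 5 mm above it).
- tube: the same tube; origin in the middle of its underside, 20 mm below tube_mid. 0.4 to 0.6 kg. The steel punch inside puts the centre of mass 40 to 46 mm from the middle, towards one end or the other: it differs from start to start and neither looks nor frame tell it. Held by the middle, it pulls towards the heavy end with 0.16 to 0.27 N m; across a narrow support it tips that way.
- cradle: trough of the green steel tube rest, fixed to the bench. Origin: middle of the trough's floor at the toe plate (low end), 30 mm above the bench. x runs up the slope along the trough (30 degrees above level), y across it, z square out of the floor. Toe plate at x = 0, 38 mm high. Floor at z = 0, 58 mm wide, carries the tube's cap. Home, the tube's middle is at x = 100, y = 0, z = 20 mm.
- trough_end (a point): top of the rubber saddle pad at the trough's upper edge (x = 120, z = 5 mm in the cradle frame). The pad, x = 90 to 120 mm, carries the tube's body between two flared cheeks, 40 mm apart, 25 mm high. The tube's upper part overhangs this edge: laid in heavy end up it tips out over it, heavy end down it lies still.
- clip (a point): midway between the noses of the two spring leaves (x = 31, z = 20 mm in the cradle frame). Lay the tube in with its lower cap between leaves' ramps and pad: middle at about x = 145 to 160 mm. It may slide by itself until the cap meets the ramps (middle about x = 140 mm). From there a push of about 10 N (12 N is enough) down the slope on its upper end takes it home.
- leaf_left (a joint): spring leaf on the trough's +y side: a bent steel strip 18 mm high, hinged at x = 74 mm of the cradle frame. Radians it is pushed outwards: 0 at rest, about 0.1 while the cap passes. The two noses stand 32 mm apart at rest and drop in behind the cap when the tube is home.
- leaf_right (a joint): the same on the -y side
- pliers: bystander: flat-nose pliers with blue grips, 155 mm long, lying; origin on its underside
- ring_clamp: bystander: wooden ring clamp with a brass band, 105 x 26 x 27 mm, lying; origin on its underside
- flat_file: bystander: hand file with a round wooden handle, 215 mm long, lying; origin on its underside
- chasing_hammer: bystander: small hammer with a wooden handle, 250 mm long, lying; origin on its underside
- dapping_block: bystander: steel cube, 46 mm, with round hollows; origin on its underside
- polished_dome: bystander: polished metal dome, 100 mm across, 60 mm high; origin on its underside
- caliper: bystander: steel caliper with a black slide, 150 mm long, lying; origin on its underside
Not all that is in view belongs to the job. What is shaped like the tube but blue is not meant.

How it is judged:
On the way:
1. the tube lies in the trough on its own, let go and still, not yet in the clip (middle 125 to 170 mm up the trough, 10 mm of its centre line, aligned within 7 degrees) (x of tube_mid in the frame of cradle between 0.125 and 0.17 m and y of tube_mid in the frame of cradle between -0.01 and 0.01 m and z of tube_mid in the frame of cradle between 0.012 and 0.03 m and angle between the x axis of tube_mid and the x axis of cradle, either way round below 0.12 rad and contact force between each of the fingers, the arm and tube below 0.1 N and linear speed of tube below 0.02 m/s and angular speed of tube below 0.2 rad/s), for 0.6 s.
At the end, for the whole second after the job is handed in: The tube, set heavy end down, lies along the trough (within 6 degrees and 8 mm of its centre line) with its lower end within 4 mm of the toe plate, both spring leaves sprung back behind the lower cap, at rest and let go (x of tube_mid in the frame of cradle between 0.095 and 0.104 m and y of tube_mid in the frame of cradle between -0.008 and 0.008 m and z of tube_mid in the frame of cradle between 0.014 and 0.027 m and angle between the x axis of tube_mid and the x axis of cradle, either way round below 0.1 rad and value of joint each of leaf_left, leaf_right below 0.04 rad and contact force between each of the fingers, the arm and tube below 0.1 N and linear speed of tube below 0.02 m/s and angular speed of tube below 0.2 rad/s); the robot touches nothing.
It fails at once if another tool on the bench is shifted by more than 20 mm (distance of any of pliers, ring_clamp, flat_file, chasing_hammer, dapping_block, polished_dome, caliper from where it was at the start of the episode above 0.02 m).
It also fails if it takes over 54 s, if anything falls off the work surface, if the arm or the gripper's body presses on something with over 40 N, if the wrist force passes 120 N, or if a joint passes its speed limit or range.

## Working session

There is one attempt and no reset: what is moved stays moved. The work goes in short steps, Python scripts to look and compute and a tool call to move; the robot and the scene stay as the last step left them, time stands still between calls to the robot, and variables do not carry over. Pictures are saved under pics/ and viewed, at most 10 in all, crops included, and the job is handed in when it is done.

Besides the shell and the picture viewer there is one more tool, called as a command line: name --pt "numbers of a row" for each row, then --argument value for the rest. arm_command: Moves the arm, as the interface text tells. Its arguments: {"type":"object","properties":{"plan":{"type":"array","items":{"type":"array","items":{"type":"number"}}}},"required":["plan"]}

```bash
ls; mkdir -p pics
cat > h.py <<'E'
import numpy as np, cv2
from workcell import bot
from scipy.spatial.transform import Rotation as R
def T(p):
    if "cam_to_world" in p: return p["cam_to_world"]
    s=bot.state(); M=np.eye(4); M[:3,:3]=R.from_rotvec(s["eef_rot"]).as_matrix(); M[:3,3]=s["position"]
    return M@p["hand_eye"]
def cloud(p,mask):
    v,u=np.nonzero(mask&(p["range_z"]>0)); z=p["range_z"][v,u]; K=p["camera_matrix"]
    c=np.stack([(u-K[0,2])/K[0,0]*z,-(v-K[1,2])/K[1,1]*z,-z,np.ones_like(z)])
    return (T(p)@c)[:3].T
def save(p,n): cv2.imwrite(f"pics/{n}.png",p["img"][:,:,::-1])
E
python3 - <<'E'
from h import *
np.set_printoptions(precision=4,suppress=True)
s=bot.state(); print(s)
for c in ["top","side"]:
    p=bot.read_camera(c); save(p,c)
    print(c, p["cam_to_world"])
    for t in ["tube_mid","tube","cradle","trough_end","clip"]:
        print(t,[(d["centre"],round(d["conf"],2)) for d in bot.pinpoint(p,t)])
    for t in ["tube","cradle","pliers","ring_clamp","flat_file","chasing_hammer","dapping_block","polished_dome","caliper"]:
        for d in bot.masks_of(p,t)[:2]:
            q=cloud(p,d["mask"]); 
            if len(q)<20: continue
            xy=q[:,:2]; r=cv2.minAreaRect(xy.astype(np.float32)*1000)
            print(t,round(d["conf"],2),len(q),"med",np.median(q,0),"z",np.percentile(q[:,2],[5,95]),"rect",np.round(r[0]),np.round(r[1]),round(r[2]))
E
```

```text
pics
{'clock': 0.0, 'joint_positions': array([-1.2618,  0.5765,  0.0249,  1.4379, -0.015 ,  1.129 , -0.0565]), 'joint_velocities': array([ 0.0013,  0.0001,  0.0001,  0.0005,  0.0018,  0.0004, -0.0009]), 'tau': array([ -0.0004, -76.5747,   2.2503, -28.5974,   0.0154,   0.0123,
         0.    ]), 'position': array([0.2582, 0.6231, 0.2078]), 'eef_rot': array([-0.6129, -3.081 ,  0.0026]), 'force': array([-0.2576, -0.2907, -0.9235]), 'ft_torque': array([-0.0179,  0.0425,  0.0181]), 'grip_force': 0.0, 'width': 0.08540587674813925}
top [[-0.0033  0.9987 -0.0511  0.4255]
 [-0.9999 -0.0026  0.0134  0.0571]
 [ 0.0132  0.0511  0.9986  1.5476]
 [ 0.      0.      0.      1.    ]]
tube_mid [([0.4734, -0.1593, 0.0171], 0.93), ([0.2732, -0.2813, 0.0213], 0.77), ([0.7151, 0.1119, -0.0047], 0.53)]
tube [([0.4776, -0.1668, 0.0028], 0.91), ([0.2737, -0.2813, -0.001], 0.62), ([0.534, 0.5222, -0.0021], 0.6), ([0.6897, 0.0021, -0.0017], 0.44)]
cradle [([0.5568, 0.2514, 0.0291], 0.91)]
trough_end []
clip [([0.5382, 0.2501, 0.0608], 0.92), ([0.6833, -0.3556, 0.0016], 0.6)]
tube 0.59 767 med [ 0.2727 -0.2785 
[... 2066 characters left out ...]
file 0.73 457 med [ 0.7432 -0.1903  0.0132] z [0.0015 0.02  ] rect [ 740. -201.] [222.  24.] 73
chasing_hammer 0.63 242 med [0.5059 0.5247 0.0085] z [0.0004 0.0144] rect [529. 532.] [147.  61.] 7
chasing_hammer 0.59 1077 med [ 0.5236 -0.4706  0.0208] z [0.0095 0.0293] rect [ 517. -480.] [251.  73.] 9
dapping_block 0.89 410 med [ 0.6929 -0.0108  0.0434] z [0.0094 0.0494] rect [681.   4.] [53. 80.] 58
polished_dome 0.83 1253 med [ 0.6904 -0.3688  0.0358] z [0.0071 0.0586] rect [ 685. -356.] [96. 92.] 38
caliper 0.55 235 med [0.4999 0.5251 0.0082] z [-0.0008  0.0145] rect [524. 538.] [140.  73.] 7
caliper 0.3 1124 med [ 0.4833 -0.1693  0.0347] z [0.0044 0.0419] rect [ 468. -150.] [ 59. 229.] 68
```

View pics/top.png

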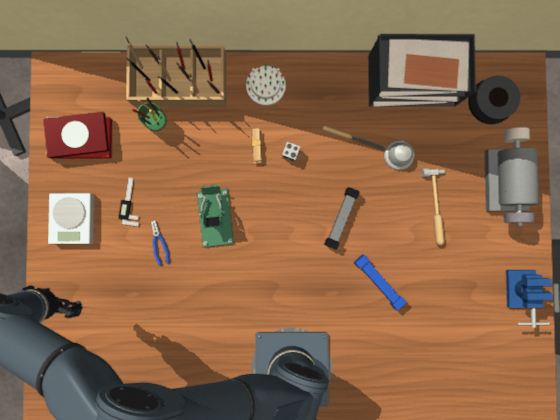

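View pics/side.png

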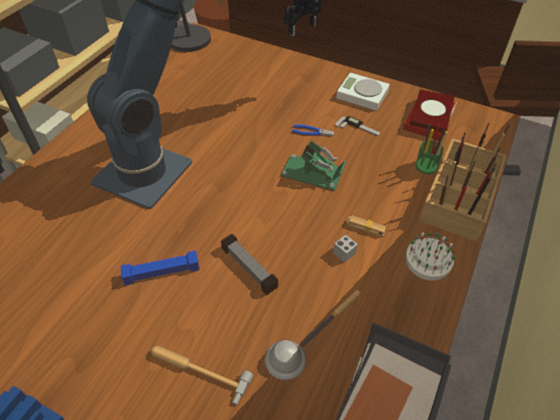

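Run:
```python
from h import *
np.set_printoptions(precision=4,suppress=True)
p=bot.read_camera("top")
q=cloud(p,np.ones((420,560),bool)); 
m=(abs(q[:,0]-.475)<.13)&(abs(q[:,1]+.16)<.13)&(q[:,2]>.022)&(q[:,2]<.05)
r=cv2.minAreaRect(q[m][:,:2].astype(np.float32)*1000); print("tube",r)
w=q[m][:,:2]; c=w.mean(0); print(c,np.linalg.svd(w-c,full_matrices=False)[2][0])
# cradle: green pixels
hsv=cv2.cvtColor(p["img"],cv2.COLOR_RGB2HSV)
g=(hsv[...,0]>40)&(hsv[...,0]<90)&(hsv[...,1]>60)
g=cloud(p,g); g=g[(abs(g[:,0]-.52)<.15)&(abs(g[:,1]-.25)<.15)]
print(len(g)); r=cv2.minAreaRect(g[:,:2].astype(np.float32)*1000); print("cradle",r)
s=bot.read_camera("side"); 
P=[]
for k in(p,s):
    for t in("cradle","clip","trough_end"):
        for d in bot.pinpoint(k,t)[:1]: print(t,d["centre"],d["conf"])
```

```text
tube ((456.8580627441406, -210.26063537597656), (146.25706481933594, 200.11643981933594), 67.6192626953125)
[ 0.4711 -0.1643] [-0.9668  0.2555]
1503
cradle ((489.8088684082031, 243.94407653808594), (194.7066192626953, 98.30125427246094), 6.2479352951049805)
cradle [0.5588, 0.2506, 0.0293] 0.87
clip [0.5353, 0.249, 0.0635] 0.66
trough_end [0.4552, 0.24, 0.0971] 0.6
cradle [0.5551, 0.2506, 0.0309] 0.86
clip [0.537, 0.255, 0.0617] 0.97
trough_end [0.4545, 0.2396, 0.0932] 0.95
```

The top view shows the grey tube at px (342,218), about -22° from world x, the blue decoy at (380,282), and the green rest at (215,215) with its low end away from the robot. The side view agrees. The gripper yaw already suits the tube, so I go above it.

arm_command --pt "0.03 -0.055 0 0 0 0 0" --pt "0.03 -0.055 0 0 0 0 0" --pt "0.03 -0.055 0 0 0 0 0" --pt "0.03 -0.055 0 0 0 0 0" --pt "0.03 -0.055 0 0 0 0 0" --pt "0.03 -0.055 0 0 0 0 0" --pt "0.03 -0.055 0 0 0 0 0" --pt "0.03 -0.055 0 0 0 0 0"

```text
clock: 2.9
position: [0.4987, 0.1829, 0.2091]
eef_rot: [0.613, 3.081, 0.001]
force: [1.9, 0.8, 0.8]
width: 0.0856
grip_force: 0.0
```

arm_command --pt "-0.003 -0.049 0 0 0 0 0" --pt "-0.003 -0.049 0 0 0 0 0" --pt "-0.003 -0.049 0 0 0 0 0" --pt "-0.003 -0.049 0 0 0 0 0" --pt "-0.003 -0.049 0 0 0 0 0" --pt "-0.003 -0.049 0 0 0 0 0" --pt "-0.003 -0.049 0 0 0 0 0" --pt "0 0 0 0 0 0 0"

```text
clock: 3.9
position: [0.476, -0.1626, 0.209]
eef_rot: [0.623, 3.078, -0.003]
force: [-0.3, 0.9, -0.0]
width: 0.0857
grip_force: 0.0
```

```bash
cat > look.py <<'E'
from h import *
np.set_printoptions(precision=4,suppress=True)
s=bot.state(); print(s["clock"],s["position"],s["eef_rot"],s["joint_positions"],s["force"],s["ft_torque"])
p=bot.read_camera("wrist"); save(p,"w1")
for t in["tube_mid","tube"]: print(t,[(d["centre"],d["conf"]) for d in bot.pinpoint(p,t)])
q=cloud(p,np.ones((420,560),bool))
m=(np.hypot(q[:,0]-.475,q[:,1]+.16)<.125)&(q[:,2]>.025)&(q[:,2]<.06)
print(m.sum(),cv2.minAreaRect(q[m][:,:2].astype(np.float32)*1000), np.percentile(q[m][:,2],[5,50,95]))
E
python3 look.py
```

```text
3.9 [ 0.476  -0.1626  0.209 ] [ 0.6232  3.0784 -0.0027] [ 0.0817  0.3263  0.2069  1.8883 -0.0799  0.9341  1.4969] [-0.3423  0.9448 -0.0466] [ 0.0887 -0.0109 -0.1099]
tube_mid [([0.2723, -0.2817, 0.0166], 0.82), ([0.4739, -0.1663, 0.021], 0.68)]
tube [([0.2749, -0.281, 0.001], 0.71), ([0.4766, -0.1583, 0.0002], 0.66)]
6542 ((477.63604736328125, -157.92453002929688), (40.843936920166016, 198.7913360595703), 68.02649688720703) [0.0326 0.0344 0.0397]
```

arm_command --pt "0 0.002 -0.05 0 0 0.015 0" --pt "0 0 -0.05 0 0 0 0" --pt "0 0 -0.05 0 0 0 0" --pt "0 0 -0.03 0 0 0 0" --pt "0 0 -0.02 0 0 0 0" --pt "0 0 0 0 0 0 0" --pt "0 0 0 0 0 0 1" --pt "0 0 0 0 0 0 1"

```text
clock: 5.05
position: [0.4776, -0.1562, 0.0097]
eef_rot: [0.589, 3.084, 0.0]
force: [0.4, 0.8, 1.1]
width: 0.0518
grip_force: 0.0
```

arm_command --pt "0 0 0 0 0 0 1" --pt "0 0 0 0 0 0 1" --pt "0 0 0 0 0 0 1" --pt "0 0 0.005 0 0 0 1" --pt "0 0 0.01 0 0 0 1" --pt "0 0 0.01 0 0 0 1" --pt "0 0 0 0 0 0 1" --pt "0 0 0 0 0 0 1"

```text
clock: 6.05
position: [0.4767, -0.1562, 0.0337]
eef_rot: [-0.59, -3.086, -0.0]
force: [-1.0, -0.2, -3.7]
width: 0.0265
grip_force: 59.3
```

```bash
cat > lift.py <<'E'
from h import *
np.set_printoptions(precision=4,suppress=True)
s=bot.state(); print(s)
for c in("side","top"):
    p=bot.read_camera(c); save(p,c+"2")
    q=cloud(p,np.ones((420,560),bool)); 
    d=(q[:,:2]-[.4755,-.16]); a=d@[.927,-.375]; b=d@[.375,.927]
    for lo in(-.1,-.08,.08-.006,.09):
        m=(a>lo)&(a<lo+.02)&(abs(b)<.025)&(q[:,2]>.01)&(q[:,2]<.12); print(c,lo,m.sum(),np.percentile(q[m][:,2],[50,90]) if m.sum() else 0)
E
python3 lift.py
```

```text
{'clock': 6.05, 'joint_positions': array([ 0.1332,  0.5725,  0.1326,  2.0876, -0.1527,  0.4904,  1.573 ]), 'joint_velocities': array([ 0.0004,  0.0074, -0.003 ,  0.0034, -0.0018,  0.0004, -0.0009]), 'tau': array([ -0.017 , -64.5071,   4.0176, -15.7881,   0.015 ,  -0.1609,
        -0.0033]), 'position': array([ 0.4767, -0.1562,  0.0337]), 'eef_rot': array([-0.5896, -3.0857, -0.    ]), 'force': array([-1.0315, -0.1833, -3.721 ]), 'ft_torque': array([ 0.0349,  0.1893, -0.0108]), 'grip_force': 59.27893993444741, 'width': 0.02651599725868685}
side -0.1 84 [0.0696 0.0724]
side -0.08 35 [0.0662 0.0702]
side 0.074 127 [0.0569 0.0601]
side 0.09 148 [0.0504 0.0588]
top -0.1 93 [0.0691 0.0728]
top -0.08 74 [0.0664 0.0719]
top 0.074 27 [0.0544 0.0585]
top 0.09 17 [0.0558 0.0601]
```

The far (+x) end hangs about 14 mm lower, and the wrist moment is +y, so the +x end is heavy. It must point to the toe, which needs a +28° yaw and then a pitch down. I lift and carry it over.

arm_command --pt "0 0 0.03 0 0 0 1" --pt "0 0 0.04 0 0 0 1" --pt "0 0.01 0.05 0 0 0 1" --pt "0 0.03 0.05 0 0 0 1" --pt "0 0.05 0.046 0 0 0.08 1" --pt "0 0.05 0 0 0 0.1 1" --pt "0 0.05 0 0 0 0.1 1" --pt "0 0.05 0 0 0 0.1 1"

```text
clock: 7.15
position: [0.4762, 0.0811, 0.2458]
eef_rot: [0.008, -3.141, 0.0]
force: [0.4, 0.1, -3.4]
width: 0.0266
grip_force: 60.2
```

arm_command --pt "0 0.05 0 0 0 0.06 1" --pt "0 0.05 0 0 0 0.049 1" --pt "0 0.036 0 -0.01 0.09 0 1" --pt "-0.003 0.02 0 -0.01 0.09 0 1" --pt "-0.003 0 0 -0.01 0.09 0 1" --pt "-0.003 0 0 -0.01 0.09 0 1" --pt "-0.003 0 0 -0.01 0.09 0 1" --pt "0 0 0 0 0 0 1"

```text
clock: 8.15
position: [0.4654, 0.2352, 0.2439]
eef_rot: [0.147, -2.683, 0.036]
force: [0.2, -0.2, -3.7]
width: 0.0265
grip_force: 60.6
```

```bash
cat > pose.py <<'E'
from h import *
np.set_printoptions(precision=4,suppress=True)
import sys
s=bot.state(); print(s["clock"],s["position"],s["eef_rot"],s["joint_positions"],s["width"],s["force"],s["ft_torque"])
Rt=R.from_rotvec(s["eef_rot"]).as_matrix(); print("toolz",Rt[:,2],"tooly",Rt[:,1])
for c in("side","top"):
    p=bot.read_camera(c); save(p,c+sys.argv[1])
    for t in("tube_mid","trough_end","cradle","clip"):
        print(c,t,[(np.array(d["centre"]),round(d["conf"],2)) for d in bot.pinpoint(p,t)[:2]])
    q=cloud(p,np.ones((420,560),bool)); K=s["position"]
    # rest frame coordinates
    d=np.array([.9938,.1115,0]); ux=-d*.866+np.array([0,0,.5]); uz=d*.5+np.array([0,0,.866]); uy=np.cross(uz,ux)
    C=(q-[.5565,.2512,.03])@np.stack([ux,uy,uz]).T
    for lo in range(-20,290,12):
        m=(C[:,0]*1e3>lo)&(C[:,0]*1e3<lo+12)&(abs(C[:,1])<.04)&(C[:,2]>.005)&(C[:,2]<.25)
        if m.sum()>3: print(lo,m.sum(),"y",np.percentile(C[m,1],[5,50,95])*1e3,"z",np.percentile(C[m,2],[10,50,90])*1e3)
E
python3 pose.py 3
```

```text
8.15 [0.4654 0.2352 0.2439] [ 0.1475 -2.683   0.0356] [-0.4239  0.5889 -0.0466  1.4194 -0.128   1.5631  1.2412] 0.02653567449907257 [ 0.2303 -0.1579 -3.7216] [ 0.1232 -0.7718 -0.0173]
toolz [-0.4368 -0.0492 -0.8982] tooly [-0.1098  0.9939 -0.001 ]
side tube_mid [(array([0.4709, 0.2367, 0.2529]), 0.89), (array([ 0.2742, -0.2823,  0.0179]), 0.76)]
side trough_end [(array([0.4589, 0.2385, 0.0927]), 0.92)]
side cradle [(array([0.5572, 0.2493, 0.0303]), 0.68)]
side clip [(array([0.5339, 0.2529, 0.0602]), 0.71)]
-8 79 y [-27.269    5.259   28.7055] z [12.8525 30.1776 39.2409]
16 17 y [-28.6781 -16.6412  27.8401] z [11.3445 21.165  29.2935]
28 38 y [-25.9325  15.1749  23.9998] z [12.6655 22.2704 29.8506]
40 39 y [-26.9758 -15.9707  23.1979] z [13.2554 21.147  28.26  ]
52 39 y [-30.1469 -24.1323  27.3968] z [12.2676 21.8376 28.1212]
64 42 y [-32.4776 -22.3153  31.7491] z [ 9.3794 19.9175 27.3407]
76 44 y [-34.6901  22.5842  34.9098] z [ 7.6956 15.6417 27.3491]
88 120 y [-27.6742  22.5388  29.7135] z [  9.7992 149.042  171.5773]
100 138 y [-25.9001  19.9961  28.0012] z [  8.0111 146.3964 171.
[... 449 characters left out ...]
38  168.3256 194.5134]
196 105 y [-9.2926 20.126  31.9595] z [143.0451 164.5454 232.3355]
208 83 y [-5.1609 17.8405 29.9147] z [141.3066 160.8579 241.8534]
220 65 y [-6.8852 17.3109 22.717 ] z [139.9814 159.501  165.5387]
232 64 y [-8.6783 16.675  20.8113] z [140.7936 159.9548 163.9803]
244 62 y [-6.6623 16.5935 20.9594] z [138.7739 159.5851 163.4249]
256 76 y [-9.0812 17.9873 25.7374] z [138.5177 161.3406 167.45  ]
268 87 y [-11.8073  21.4124  26.3514] z [135.2627 161.8203 168.1813]
280 59 y [-10.2928  19.9492  26.758 ] z [136.6716 162.3236 168.9478]
top tube_mid [(array([ 0.2724, -0.2817,  0.0187]), 0.81)]
top trough_end []
top cradle [(array([ 0.7436, -0.1947, -0.0017]), 0.5)]
top clip []
```

View pics/side3.png

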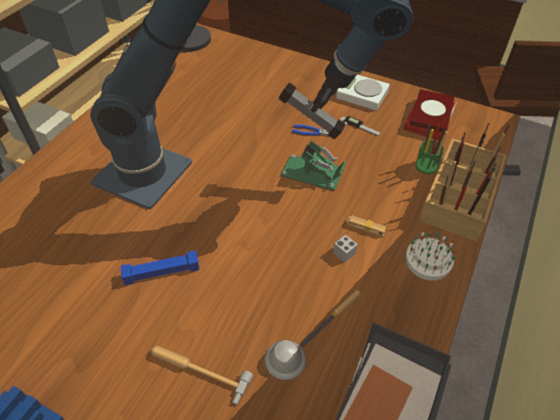

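arm_command --pt "-0.004 0.001 -0.03 0 0.02 0 1" --pt "-0.004 0.001 -0.03 0 0 0 1" --pt "-0.004 0.001 -0.02 0 0 0 1" --pt "-0.002 0.001 -0.016 0 0 0 1" --pt "0 0 0 0 0 0 1" --pt "0 0 0 0 0 0 1"

```text
clock: 9.4
position: [0.4514, 0.2398, 0.1507]
eef_rot: [0.149, -2.666, 0.032]
force: [0.9, 0.9, -3.2]
width: 0.0263
grip_force: 60.7
```

```bash
python3 pose.py 4
```

```text
9.4 [0.4514 0.2398 0.1507] [ 0.149  -2.6664  0.0319] [-0.4278  0.6647 -0.0576  1.5524 -0.1346  1.3689  1.2582] 0.026319973043236824 [ 0.9407  0.8751 -3.1516] [ 0.0687 -0.7141  0.0159]
toolz [-0.4517 -0.0478 -0.8909] tooly [-0.1108  0.9938  0.0028]
side tube_mid [(array([0.4554, 0.2422, 0.1535]), 0.78), (array([ 0.2738, -0.2835,  0.019 ]), 0.76)]
side trough_end [(array([0.4587, 0.2375, 0.0935]), 0.72)]
side cradle [(array([0.5569, 0.2491, 0.0302]), 0.57), (array([ 0.683 , -0.3534,  0.0019]), 0.22)]
side clip [(array([0.537 , 0.2551, 0.0597]), 0.75)]
-8 82 y [-24.5534   3.541   28.3104] z [ 9.8954 29.2398 38.7362]
16 15 y [-32.0039  20.0134  29.658 ] z [14.9391 20.7523 29.3767]
28 42 y [-26.1163  12.6697  22.0452] z [12.248  22.003  28.9732]
40 20 y [-7.6734 19.6604 25.1646] z [ 8.2173 20.8698 30.9273]
52 81 y [-12.3947  18.146   26.0736] z [16.7651 70.1943 83.5819]
64 94 y [-14.0764  18.3169  28.3147] z [19.7291 72.3251 82.1001]
76 91 y [-12.4537  16.6984  33.9634] z [15.6639 64.7873 79.1349]
88 86 y [-17.162   12.5566  28.5059] z [ 7.5924 59.8416 78.0824]
100 85 y [-19.2832  11.1561
[... 285 characters left out ...]
 195.6251 241.3559]
160 218 y [-11.1027  26.276   38.3908] z [ 68.2819 170.8817 239.5324]
172 172 y [-10.8781  20.3584  35.887 ] z [ 66.8218 175.3551 243.1945]
184 137 y [-8.2725 17.113  30.0791] z [ 60.1253 211.2672 244.5839]
196 90 y [-8.8992 10.3139 16.5411] z [ 56.5721  77.405  240.1941]
208 58 y [-12.1657  10.6115  16.1231] z [53.9004 73.2153 78.3013]
220 63 y [-15.3034   9.1606  18.7873] z [50.7147 74.2047 80.5113]
232 76 y [-17.5322  15.1871  20.9916] z [51.1833 77.2605 82.6152]
244 65 y [-16.1202  13.6218  20.2894] z [51.2141 72.6231 82.8187]
top tube_mid [(array([ 0.2752, -0.282 ,  0.0207]), 0.78)]
top trough_end []
top cradle [(array([ 0.4284,  0.4289, -0.0009]), 0.74)]
top clip []
```

arm_command --pt "-0.006 -0.0006 -0.0104 0 0 0 1" --pt "-0.006 -0.0006 -0.0104 0 0 0 1" --pt "-0.004 -0.0004 -0.007 0 0 0 1" --pt "-0.002 -0.0002 -0.0035 0 0 0 1" --pt "0 0 0 0 0 0 1"

```text
clock: 10.52
position: [0.4326, 0.2378, 0.1185]
eef_rot: [0.149, -2.665, 0.033]
force: [0.2, 0.3, -3.9]
width: 0.0266
grip_force: 60.7
```

arm_command --pt "-0.001 -0.0001 -0.0017 0 0 0 1" --pt "0 0 0 0 0 0 1"

```text
clock: 10.78
position: [0.4319, 0.2378, 0.117]
eef_rot: [0.149, -2.665, 0.032]
force: [-0.3, 0.0, -4.0]
width: 0.0266
grip_force: 60.7
```

```bash
python3 pose.py 5 | grep -v top
```

```text
10.775 [0.4319 0.2378 0.117 ] [ 0.149  -2.6653  0.0323] [-0.4337  0.6775 -0.0637  1.6365 -0.1385  1.2724  1.2608] 0.02662765561543621 [-0.3479  0.0033 -4.0106] [ 0.0702 -0.7349  0.03  ]
toolz [-0.4526 -0.0482 -0.8904] tooly [-0.1108  0.9938  0.0025]
side tube_mid [(array([0.4353, 0.2378, 0.1221]), 0.97), (array([ 0.2739, -0.284 ,  0.0214]), 0.56)]
side trough_end [(array([0.4587, 0.2366, 0.0919]), 0.96), (array([0.7191, 0.1127, 0.002 ]), 0.34)]
side cradle [(array([0.5568, 0.2518, 0.0287]), 0.96)]
side clip [(array([0.5364, 0.2547, 0.06  ]), 0.9), (array([ 0.6046, -0.464 , -0.0025]), 0.68)]
-8 80 y [-27.1779   3.5836  27.2281] z [ 9.6572 28.2862 37.5384]
16 16 y [-29.9736  20.2035  25.6417] z [13.7228 19.705  28.5907]
28 42 y [-23.3767  12.3172  22.7977] z [12.1896 21.8736 29.8253]
40 28 y [-25.2432  18.4343  26.6727] z [14.3797 21.5996 27.7745]
52 63 y [-15.9227  17.0761  27.0856] z [17.8093 40.0811 43.6631]
64 72 y [-16.2018  17.4416  29.6263] z [17.4926 38.8632 44.9725]
76 87 y [-23.5822  13.3991  33.2517] z [11.8934 28.1026 40.2738]
88 64 y [-11.1753  13.5275  25.8162] z [11.7493
[... 188 characters left out ...]
[ 20.0886 170.3042 238.84  ]
136 156 y [ 8.6105 25.8907 37.0113] z [ 25.088  178.1327 240.3134]
148 158 y [12.5721 33.8278 39.1081] z [ 26.5493 173.3838 232.1677]
160 224 y [-11.3967  28.3534  38.9052] z [ 32.3562 141.6547 207.9672]
172 188 y [-10.6464  26.2338  38.1315] z [ 31.0937 166.5153 230.5345]
184 176 y [-3.8636 21.5403 34.1061] z [ 25.3108 188.4974 241.1175]
196 145 y [-9.4871 11.1492 24.8394] z [ 22.6759 188.4488 242.4187]
208 53 y [-14.1969   9.2173  15.5144] z [14.6297 34.8658 38.8187]
220 62 y [-13.8294  11.1849  18.7029] z [13.3789 35.3655 42.8034]
232 71 y [-16.4586  14.5417  19.4477] z [10.8103 39.4651 44.962 ]
244 62 y [-16.4815  10.3428  20.2858] z [ 9.3731 35.8564 45.3772]
```

arm_command --pt "-0.001 -0.0001 -0.0017 0 0 0 1" --pt "0 0 0 0 0 0 1" --pt "0 0 0 0 0 0 1"

```text
clock: 11.65
position: [0.4308, 0.2376, 0.1153]
eef_rot: [0.149, -2.665, 0.032]
force: [-0.6, -0.2, -3.9]
width: 0.0265
grip_force: 60.7
```

arm_command --pt "-0.0007 -0.0001 -0.0013 0 0 0 1" --pt "0 0 0 0 0 0 1" --pt "0 0 0 0 0 0 1"

```text
clock: 12.02
position: [0.4301, 0.2376, 0.1142]
eef_rot: [0.149, -2.665, 0.032]
force: [-0.1, 1.1, -0.5]
width: 0.0265
grip_force: 61.6
```

Contact: the load has come off the wrist. I let go.

arm_command --pt "0 0 0 0 0 0 0.5" --pt "0 0 0 0 0 0 0" --pt "0 0 0 0 0 0 0" --pt "0 0 0 0 0 0 0" --pt "0 0 0 0 0 0 0" --pt "0 0 0 0 0 0 0" --pt "0 0 0 0 0 0 0"

```text
clock: 12.9
position: [0.4301, 0.2375, 0.114]
eef_rot: [0.149, -2.665, 0.032]
force: [-0.6, 0.3, 0.3]
width: 0.0854
grip_force: 0.0
```

arm_command --pt "0.01 0.001 0.0173 0 0 0 0" --pt "0.02 0.002 0.0346 0 0 0 0" --pt "0.02 0.002 0.0346 0 0 0 0" --pt "0 0 0.02 0 0 0 0.5" --pt "0 0 0 0 0 0 1" --pt "0 0 0 0 0 0 1"

```text
clock: 13.65
position: [0.4795, 0.2424, 0.2197]
eef_rot: [0.149, -2.664, 0.033]
force: [-0.0, -0.3, -0.4]
width: 0.0322
grip_force: 0.0
```

```bash
python3 pose.py 6
```

```text
13.65 [0.4795 0.2424 0.2197] [ 0.1491 -2.664   0.0331] [-0.4201  0.6434 -0.0484  1.3901 -0.1316  1.5556  1.2491] 0.032201865743761285 [-0.0071 -0.2992 -0.3501] [ 0.1013 -0.4715 -0.0255]
toolz [-0.4537 -0.0489 -0.8898] tooly [-0.1111  0.9938  0.0021]
side tube_mid [(array([0.4353, 0.2427, 0.1201]), 0.77), (array([ 0.274 , -0.2803,  0.021 ]), 0.57)]
side trough_end [(array([0.4604, 0.2377, 0.0931]), 0.59)]
side cradle [(array([0.5548, 0.2491, 0.0289]), 0.79), (array([0.458 , 0.2381, 0.0919]), 0.46)]
side clip [(array([0.5376, 0.2543, 0.061 ]), 0.84)]
-8 81 y [-26.4619   3.2384  27.1235] z [10.7489 28.63   39.4162]
16 14 y [-31.3769  -0.9379  28.4116] z [15.6691 22.1767 29.2725]
28 40 y [-23.4041  14.1584  23.9649] z [12.822  23.4495 30.323 ]
40 30 y [-26.0793  18.9251  24.5868] z [13.3402 24.0819 29.9505]
52 63 y [-14.8563  18.1642  26.7833] z [17.4672 37.2466 41.8111]
64 73 y [-22.5344  15.0608  28.7078] z [19.5959 36.9841 42.4058]
76 86 y [-31.1168  12.704   35.3288] z [11.5142 26.8484 36.2332]
88 64 y [-13.0292  13.316   31.6913] z [11.5862 28.2347 36.5422]
100 66 y [-24.813   10.70
[... 247 characters left out ...]
 [-12.092   14.5833  25.8201] z [ 15.9155  34.7387 236.262 ]
160 93 y [-12.5762  15.1814  31.6686] z [ 15.552   35.7605 177.8977]
172 136 y [-18.1944  14.2193  30.8296] z [ 21.2439 166.3888 240.3569]
184 82 y [-13.5135  11.5433  22.9489] z [ 14.8606  35.4311 245.0924]
196 52 y [-10.4498  10.4324  16.2539] z [13.0983 32.0489 36.7278]
208 55 y [-11.4984  10.6427  14.5067] z [10.9871 31.3776 36.6977]
220 65 y [-13.6963  11.2004  19.7696] z [12.6111 33.9614 39.8143]
232 66 y [-19.0461  13.8952  19.974 ] z [13.3677 36.7888 41.0937]
244 53 y [-16.7778   8.5406  20.079 ] z [10.3507 33.293  41.8397]
top tube_mid [(array([ 0.2716, -0.2839,  0.017 ]), 0.83)]
top trough_end []
top cradle []
top clip []
```

View pics/side6.png

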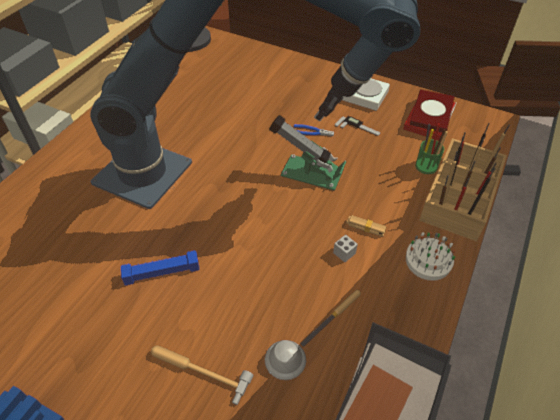

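The tube lies still by itself in the trough, middle about 150 mm up, clear of the hand. Next I bring the shut fingers behind its upper end.

arm_command --pt "-0.026 -0.003 0.015 0 0 0 1" --pt "-0.026 -0.003 0.015 0 0 0 1" --pt "-0.026 -0.003 0.015 0 0 0 1" --pt "-0.026 -0.003 0.015 0 0 0 1" --pt "-0.014 -0.0016 -0.025 0 0 0 1" --pt "-0.014 -0.0016 -0.025 0 0 0 1" --pt "0 0 0 0 0 0 1"

```text
clock: 15.02
position: [0.3468, 0.2269, 0.2301]
eef_rot: [0.149, -2.663, 0.034]
force: [0.6, 0.1, -0.1]
width: -0.0
grip_force: 0.0
```

```bash
cat > fr.py <<'E'
from h import *
np.set_printoptions(precision=4,suppress=True)
s=bot.state(); d=np.array([.9938,.1115,0]); ux=-d*.866+np.array([0,0,.5]); uz=d*.5+np.array([0,0,.866]); uy=np.cross(uz,ux)
F=np.stack([ux,uy,uz]); print(s["clock"],F@(s["position"]-[.5565,.2512,.03])*1e3,F@s["force"],F@R.from_rotvec(s["eef_rot"]).as_matrix()[:,2],s["joint_positions"],s["width"])
E
python3 fr.py
```

```text
15.025 [282.8323   0.8054  67.7106] [-0.5519 -0.0787  0.222 ] [-0.0484 -0.0012 -0.9988] [-0.4726  0.4479 -0.0738  1.7329 -0.1654  1.3992  1.2014] -1.9951766383924322e-05
```

arm_command --pt "-0.0137 -0.0015 -0.0238 0 0 0 1" --pt "-0.0137 -0.0015 -0.0238 0 0 0 1" --pt "0 0 0 0 0 0 1" --pt "0.0043 0.0005 -0.0025 0 0 0 1" --pt "0.0043 0.0005 -0.0025 0 0 0 1" --pt "0 0 0 0 0 0 1"

```text
clock: 15.78
position: [0.3303, 0.2255, 0.178]
eef_rot: [0.148, -2.666, 0.032]
force: [-0.3, -0.3, 0.2]
width: 0.0002
grip_force: 0.0
```

```bash
python3 fr.py
```

```text
15.775 [271.2038   0.283   14.3353] [0.378  0.2871 0.0166] [-0.0517 -0.0029 -0.9986] [-0.4794  0.4815 -0.0816  1.8393 -0.1718  1.2551  1.2114] 0.00017432055198684553
```

arm_command --pt "0.0043 0.0005 -0.0025 0 0 0 1" --pt "0.0043 0.0005 -0.0025 0 0 0 1" --pt "0.0043 0.0005 -0.0025 0 0 0 1" --pt "0.0043 0.0005 -0.0025 0 0 0 1" --pt "0.0043 0.0005 -0.0025 0 0 0 1" --pt "0.0043 0.0005 -0.0025 0 0 0 1"

```text
clock: 16.52
position: [0.3535, 0.2282, 0.1632]
eef_rot: [0.15, -2.661, 0.033]
force: [-7.3, -0.5, 7.0]
width: -0.0003
grip_force: 5.0
```

arm_command --pt "0.0043 0.0005 -0.0025 0 0 0 1" --pt "0.0043 0.0005 -0.0025 0 0 0 1" --pt "0.0026 0.0003 -0.0015 0 0 0 1"

```text
clock: 16.9
position: [0.365, 0.2295, 0.1567]
eef_rot: [0.15, -2.662, 0.033]
force: [-5.9, -0.1, 8.5]
width: -0.0001
grip_force: 4.1
```

```bash
python3 fr.py
```

```text
16.9 [230.2258   0.1899  13.3838] [ 9.3505 -0.6026  4.4436] [-0.0478 -0.002  -0.9988] [-0.4621  0.552  -0.0742  1.7741 -0.1596  1.2578  1.2325] -7.911332101724047e-05
```

arm_command --pt "0.0035 0.0004 -0.002 0 0 0 1" --pt "0.0035 0.0004 -0.002 0 0 0 1" --pt "0.0017 0.0002 -0.001 0 0 0 1"

```text
clock: 17.27
position: [0.3737, 0.2306, 0.1518]
eef_rot: [0.15, -2.662, 0.033]
force: [-5.7, -0.5, 7.6]
width: -0.0001
grip_force: 4.3
```

arm_command --pt "0.0017 0.0002 -0.001 0 0 0 1" --pt "0.0017 0.0002 -0.001 0 0 0 1"

```text
clock: 17.52
position: [0.377, 0.231, 0.1499]
eef_rot: [0.15, -2.662, 0.033]
force: [-4.3, -0.5, 7.8]
width: 0.0002
grip_force: 4.3
```

```bash
python3 fr.py; python3 pose.py 7 | grep -v top
```

```text
17.525 [216.346    0.0709  13.5214] [7.6513 0.0017 4.562 ] [-0.0479 -0.0021 -0.9988] [-0.4567  0.5746 -0.0717  1.7504 -0.1558  1.26    1.2387] 0.00017608136003984196
17.525 [0.377  0.231  0.1499] [ 0.1497 -2.6621  0.0329] [-0.4567  0.5746 -0.0717  1.7504 -0.1558  1.26    1.2387] 0.00017608136003984196 [-4.3178 -0.4861  7.7767] [-0.1853  1.3241  0.0038]
toolz [-0.4554 -0.049  -0.889 ] tooly [-0.1116  0.9938  0.0024]
side tube_mid [(array([0.4713, 0.2432, 0.0984]), 0.83)]
side trough_end [(array([0.4578, 0.2363, 0.0885]), 0.79)]
side cradle [(array([0.5554, 0.2482, 0.0281]), 0.69)]
side clip [(array([0.5379, 0.2543, 0.0611]), 0.79)]
-8 78 y [-23.6863   7.5742  29.7388] z [10.5071 30.3501 39.1726]
4 31 y [-17.6706  11.2455  19.6559] z [14.0829 37.3398 40.8134]
16 63 y [-13.8431  14.2354  28.8581] z [17.858  37.541  42.2969]
28 71 y [-18.8716  11.5177  24.5181] z [18.8183 32.3313 39.7901]
40 61 y [-27.2768   9.8339  25.5275] z [16.0034 28.4929 35.8626]
52 69 y [-30.6632  10.9474  29.4879] z [19.019  28.6895 36.557 ]
64 76 y [-30.817    9.6851  30.587 ] z [16.2238 29.8422 36.6776]
76 75 y
[... 544 characters left out ...]
23  15.0234] z [13.9973 32.1823 36.6521]
184 116 y [-15.1524  15.7725  22.6101] z [ 17.982   41.5323 235.5198]
196 175 y [-9.7286 21.1172 34.233 ] z [ 24.7623 174.026  237.4291]
208 168 y [ 3.0903 33.4577 38.9865] z [ 42.3006 174.8627 232.8001]
220 141 y [ 6.7527 35.4615 39.2344] z [ 55.9182 168.6204 211.9855]
232 152 y [11.8501 32.7671 39.4193] z [108.2089 173.4836 226.1836]
244 112 y [21.0972 30.148  37.9283] z [172.9394 205.9108 243.5944]
256 89 y [ 5.5234 17.818  29.876 ] z [176.9843 208.0763 243.8104]
268 14 y [-3.326   6.9698 16.6778] z [228.4888 239.8854 246.6841]
-8 25 y [18.975  23.1995 27.0523] z [ 8.9127 26.2706 38.9692]
16 5 y [27.8068 29.0017 30.3778] z [15.2295 18.3829 30.0207]
```

Nearly home (end about 5 mm off, force still about 8 N). I continue in 2 mm steps until the toe stops it.

arm_command --pt "0.0017 0.0002 -0.001 0 0 0 1" --pt "0.0017 0.0002 -0.001 0 0 0 1"

```text
clock: 18.27
position: [0.3818, 0.2315, 0.1474]
eef_rot: [0.149, -2.665, 0.032]
force: [-0.3, -0.3, -0.2]
width: 0.0002
grip_force: 0.0
```

arm_command --pt "0.0009 0.0001 -0.0005 0 0 0 1" --pt "0 0 0 0 0 0 1"

```text
clock: 18.52
position: [0.3829, 0.2315, 0.1468]
eef_rot: [0.149, -2.665, 0.032]
force: [-1.0, 0.3, 0.1]
width: -0.0001
grip_force: 0.2
```

```bash
python3 fr.py
```

```text
18.525 [209.6597   0.1782  13.7624] [ 0.9214 -0.3743 -0.4176] [-0.0511 -0.0024 -0.9987] [-0.4547  0.5833 -0.0701  1.7409 -0.1536  1.2582  1.2407] -9.949775670008344e-05
```

It snapped: the push force dropped to zero. I press gently until the toe plate answers.

arm_command --pt "0.0009 0.0001 -0.0005 0 0 0 1" --pt "0 0 0 0 0 0 1"

```text
clock: 18.77
position: [0.3831, 0.2316, 0.1466]
eef_rot: [0.149, -2.664, 0.033]
force: [-3.7, -0.5, 3.5]
width: -0.0001
grip_force: 2.4
```

arm_command --pt "0.0009 0.0001 -0.0005 0 0 0 1" --pt "0 0 0 0 0 0 1"

```text
clock: 19.02
position: [0.3832, 0.2316, 0.1464]
eef_rot: [0.15, -2.662, 0.033]
force: [-6.6, -0.5, 8.5]
width: -0.0001
grip_force: 4.8
```

arm_command --pt "0.0009 0.0001 -0.0005 0 0 0 1" --pt "0 0 0 0 0 0 1"

```text
clock: 19.27
position: [0.3832, 0.2316, 0.1463]
eef_rot: [0.15, -2.661, 0.033]
force: [-8.0, -1.4, 12.4]
width: 0.0
grip_force: 6.9
```

arm_command --pt "-0.0086 -0.001 0.005 0 0 0 1" --pt "-0.0172 -0.002 0.01 0 0 0 1" --pt "-0.0086 -0.001 0.005 0 0 0 1" --pt "0.025 0.003 0.043 0 0 0 1" --pt "0.025 0.003 0.043 0 0 0 1" --pt "0.01 0 0.03 0 0 0 1" --pt "0.0 0 0.03 0 0 0 1" --pt "0 0 0 0 0 0 1"

```text
clock: 20.27
position: [0.4116, 0.2343, 0.3134]
eef_rot: [0.15, -2.669, 0.03]
force: [-1.4, -0.3, -1.4]
width: 0.0001
grip_force: 0.0
```

```bash
python3 pose.py 8
python3 - <<'E'
import cv2
i=cv2.imread("pics/side8.png")[120:220,240:380]; cv2.imwrite("pics/c8.png",cv2.resize(i,None,fx=5,fy=5,interpolation=cv2.INTER_CUBIC))
E
```

```text
20.275 [0.4116 0.2343 0.3134] [ 0.1497 -2.6695  0.03  ] [-0.4482  0.4713 -0.054   1.4478 -0.1522  1.6574  1.2014] 0.00012384608738347057 [-1.4208 -0.2893 -1.4225] [ 0.0687 -0.4489  0.0288]
toolz [-0.449  -0.0465 -0.8923] tooly [-0.1108  0.9938  0.004 ]
side tube_mid [(array([ 0.2732, -0.2802,  0.0201]), 0.68), (array([0.4772, 0.2476, 0.0936]), 0.56)]
side trough_end [(array([0.4591, 0.2375, 0.0897]), 0.56)]
side cradle [(array([0.5578, 0.2512, 0.029 ]), 0.68)]
side clip [(array([0.5337, 0.2542, 0.0624]), 0.67)]
-8 59 y [-25.0103  16.2657  28.7668] z [ 9.4827 34.1224 39.004 ]
4 68 y [-17.3716  12.7581  20.5203] z [13.0742 36.5715 41.5496]
16 71 y [-20.5605  10.0272  24.7099] z [14.159  36.2454 41.6977]
28 59 y [-14.7461  10.0593  22.42  ] z [13.2722 29.0575 36.6017]
40 54 y [-18.7235   9.3988  23.9763] z [17.6468 31.3293 35.6958]
52 63 y [-26.3567  11.3663  26.5274] z [18.1925 30.0962 36.9761]
64 70 y [-30.1306   9.7454  32.0803] z [16.6373 29.6282 36.36  ]
76 85 y [-29.3457  11.9105  35.233 ] z [11.0637 25.8554 35.8094]
88 62 y [-10.3278  12.5742  31.716 ] z [11.6832 26.2262 37.0028]
[... 422 characters left out ...]
78  19.597 ] z [12.3279 34.8195 41.7034]
184 67 y [-17.9381  13.5258  20.0471] z [14.5893 37.4985 42.1163]
196 48 y [-19.1648   6.4913  20.5132] z [11.0716 32.0472 40.7704]
256 24 y [ 3.6905  9.2775 35.2658] z [200.9157 215.3929 245.2374]
268 47 y [ 5.7724 12.9765 32.1814] z [201.9393 216.1274 244.4244]
280 15 y [-1.0872  7.6396 31.9148] z [205.4697 218.6494 246.4526]
top tube_mid [(array([ 0.2712, -0.2821,  0.0177]), 0.85)]
top trough_end []
top cradle [(array([ 0.6919, -0.0001, -0.0007]), 0.68), (array([0.5608, 0.2504, 0.0275]), 0.42)]
top clip [(array([0.5396, 0.2475, 0.0585]), 0.55), (array([ 0.5381,  0.5227, -0.0004]), 0.52)]
-8 21 y [19.305  24.117  27.3544] z [ 9.9496 29.2238 41.1049]
```

View pics/c8.png

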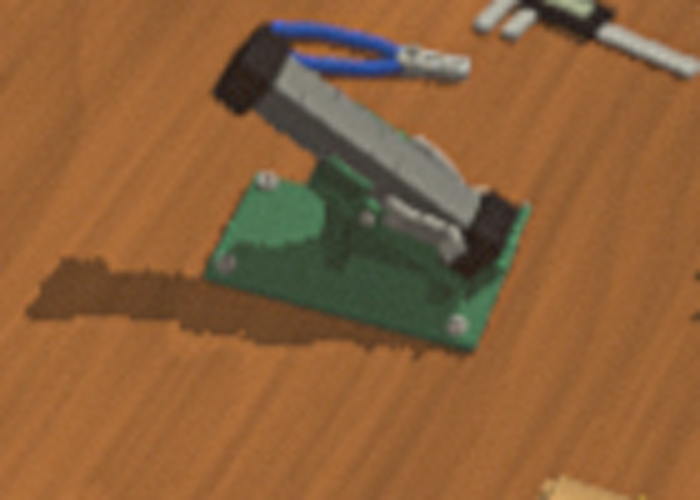

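The crop shows the lower cap (485,235) against the toe plate, with both leaves closed in behind it at (430,225) and (440,155), and the hand clear. I hand in the job.

```bash
python3 -c "
from workcell import bot
print(bot.job_done())"
```

```text
the job is handed in; nothing more can be done
None
```

The tube lies heavy end down in the green rest, pushed home against the toe plate with both spring leaves sprung in behind the lower cap; it lay there by itself before the push, the other tools were not touched, and the job was handed in at about 20 s (no verdict was returned).

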